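Push the battery pack through the guide posts into the charging bay

TASK

Using only the fingertips, push the red-ended battery pack along the bench, nose first between the two blue guide posts and right through into the charging bay, until its nose sits squarely home against the grey charger. Never lift or tip the pack off the bench, leave the gear, motor and wheel where they stand, and finish with the hand clear.

Things in the scene. Friction and masses are not known exactly. Their poses are not given: they have to be found in the camera images.
- pack: Loose battery pack: flat block 100 mm long (x) x 92 wide (y) x 34 high, dark middle, red ends, white panel with blue bars on top; 0.3 to 0.65 kg, sliding takes 2 to 8 N. Origin: centre of its underside. +x points out of its nose, the red end with two brass strips; z up. It starts in front of the gap, up to 40 mm off its centre line, nose within 0.35 rad of the push direction.
- bay: Charging bay, fixed to the bench: two blue posts, a charger, thin flat bench markings (purple inside, light blue before the gap). Origin: on the bench midway between the posts. +x is the push direction through the gap to the charger, y along the line of posts, z up. The gap is 98 mm. A pack fully home has its origin at x = 70 mm, y = 0, its tail at x = 20 mm, just past the posts.
- post_left (a point): Foot, on the bench, of the axis of the fixed round blue guide post at y = +65 mm of the bay: 32 mm diameter, 44 mm high.
- post_right (a point): Foot of the axis of the other, equal guide post, at y = -65 mm of the bay.
- charger_face (a point): Foot of the middle of the charger's flat face, at x = +120 mm of the bay, where the pack's nose must rest. The charger is a fixed grey box with red top, 60 mm deep x 150 wide x 50 high (a thin switch lever rises to 70 mm); two brass contacts are on this face.
- gear: Bystander: loose red printed gear lying flat, 58 mm across, 28 mm high with its hub. Origin: centre of its underside.
- motor: Bystander: loose square stepper motor, 42 x 42 mm, 52 mm high with its shaft, black and aluminium. Origin: centre of its underside.
- wheel: Bystander: loose small black rubber wheel with yellow hub lying flat, 52 mm across, 24 mm high. Origin: centre of its underside.
Not all that is in view belongs to the job. What is shaped like the pack but orange or pink is not meant.

How it is judged:
By the outcome, as a careful person would: the job done as asked, in the order asked, and still so for the second after the job is handed in, with the robot touching nothing.
It also fails if it takes over 72 s, if anything falls off the work surface, if the arm or the gripper's body presses on something with over 40 N, if the wrist force passes 120 N, or if a joint passes its speed limit or range.

ROBOT

A 6-joint arm with a two-finger parallel gripper is mounted at the origin on the work surface. World frame = base frame: x ahead of the robot, y to its left, z up, the work surface at z = 0. Lengths are in m, angles in rad, forces in N, time in s.
With the tool pointing down it reaches from about 0.35 to 0.925 m from the base axis. Payload 6.4 kg.
Tool frame: the origin (TCP) lies at the very end of the fingers, on their centre line; the grasp point (between the pads) lies 19 mm behind it (r.grasp_offset is the distance from the TCP to the grasp point, in m); z points along the fingers, y is the line along which they close (so a half turn about z gives the same grasp; the last joint's range is limited). The gripper opens to 85 mm and grips with 20 to 120 N. Pads are 22 mm wide; open, the fingers measure 114 mm over their backs; the gripper's body (76 mm by 85 mm) begins 54 mm behind the grasp point. The pads swing forward as they close: fully open they stand 13 mm farther back than shut.
Start: joints at [0.945, 0.245, 1.558, -0, 1.339, -0.174], TCP at [0.284, 0.585, 0.231] pointing down, gripper open.
Joint ranges: [-3.13, 3.13], [-1.02, 2.26], [0.13, 2.54], [-0.95, 4.09], [0.21, 2.88], [-2.74, 2.74]. Speed limits (rad/s): [2.57, 2.57, 3.14, 3.14, 3.14, 3.14].

INTERFACE

Orientations are given as a rotation vector (axis times angle).
In Python, from station import r gives the robot as it stands.
- The arm moves only by the tool jog_arm, never from a script. Its argument "rows" is a list of rows, each an object with "delta_pos": the shift along the tool's x, y, z in cm, a list of three; "turn": the turn, a rotation vector about the tool's x, y, z in rad, a list of three. In form: [{"delta_pos": [tx, ty, tz], "turn": [wx, wy, wz]}, ...]. A call has 1 to 20 rows; each row is the pose to reach, as a shift and turn from the pose commanded when the call began, along the tool's axes at that moment; what a row does not reach only later rows make up. A row lasts 1/12 s, in which the tool goes at most 41.7 mm and 7.16 degrees, less where a joint would pass 70% of its speed; a pose out of reach is approached as far as the arm can. A call with a gripper value outside its range is refused whole. "claw" is the finger opening in cm, from 0 to 8.54, set as the call begins (left out, the last holds). The fingers move at their own pace and stop on an object; "force" is the grip in N (left out, the last holds). Time passes only in rows, so rows that repeat a pose let the fingers close. It gives the time, the measured TCP pose, the force, the opening and the grip force at its end, in the units of the state.
- r.observe(): the state, without advancing time (a new reading comes with each control period).
- r.capture(name): name is "side" or "top" or "wrist"; returns a dict with "pixels" (384x512x3 uint8, red, green, blue), "fx", "fy", "cx", "cy" (pixels), "R" (3x3) and "t" (3): a world point X has camera coordinates R X + t; the wrist camera has in their place "hand_eye" (4x4, takes a point from camera to tool coordinates, whose origin is the TCP and whose axes are the flange's). Camera axes: x right, y down, z forward; pixel columns grow to the right and rows downward; lengths in m; the calibration is good to about 2 mm. A picture is of the moment at which its call begins: read the wrist's pose just before it. There is no depth.
- r.job_done(): hands the job in; it is judged then, once.
Trained networks look in the newest picture that a camera, given by its name, has taken for a name from the list of things; names that differ only in an ending like _2 or _b are one class to them, and where a whole thing is asked for, a point or a joint stands for the part that bears it (a point fixed in the world has none). Each returns a list of dicts, best first, with "p" (0 to 1); they miss things now and then, are a little off and sometimes report something else, mostly with a low value. They report only what shows in the picture. A call takes as long as a camera call. They do not tell look-alikes from the thing itself.
- r.boxes_of(name, camera): "at" ([x, y, z] in m, in world coordinates, good to about 4 mm: the middle of the surface that is visible of it).
- r.masks_of(name, camera): "mask" (384x512 bool, what is visible of it).
- r.pinpoint(name, camera): "at" ([x, y, z] in m, in world coordinates, good to about 4 mm: a listed point, or the origin of a listed thing).
The state is a dict: "time_s": time; "qpos": joint angles; "qvel": joint speeds; "joint_torque": joint torques, N m; "tool_pos": TCP position; "ee_rot": TCP orientation; "contact_force": force on the tool from outside, world axes, zero at the start; "torque": the same for the moment, N m; "finger_gap": finger opening in m; "finger_force": force on a finger pad.
Only numpy, scipy, OpenCV 4.12 (cv2) and the standard library are available. Lean on these libraries where they do the work, as an engineer would, in place of code of your own. Each camera call takes 0.05 s, during which the arm holds its last target. There are 200 camera calls.

## Working session

There is one attempt and no reset: what is moved stays moved. The work goes in short steps, Python scripts to look and compute and a tool call to move; the robot and the scene stay as the last step left them, time stands still between calls to the robot, and variables do not carry over. Pictures are saved under pics/ and viewed, at most 10 in all, crops included, and the job is handed in when it is done.

Besides the shell and the picture viewer there is one more tool, called after "Emit:" as name(argument=value, ...), one argument or row to a line, values as JSON. jog_arm: Moves the arm, as the interface text tells. Its arguments: {"type":"object","properties":{"rows":{"type":"array","items":{"type":"object","properties":{"delta_pos":{"type":"array","items":{"type":"number"}},"turn":{"type":"array","items":{"type":"number"}}}}},"claw":{"type":"number"},"force":{"type":"number"}},"required":["rows"]}

```bash
mkdir -p pics
python3 - <<'E'
from station import r
import cv2,numpy as np
s=r.observe();print(s['time_s'],s['tool_pos'],s['ee_rot'])
for c in ['top','side']:
    d=r.capture(c);cv2.imwrite(f'pics/{c}0.png',d['pixels'][:,:,::-1])
    for n in ['pack','bay','post_left','post_right','charger_face','gear','motor','wheel']:
        for q in r.pinpoint(n,c)[:3]: print(c,n,np.round(q['at'],3),round(q['p'],2))
E
```

```text
0.0 [0.28343473 0.58432545 0.2301708 ] [-7.03454406e-01 -3.06106673e+00  2.79665334e-03]
top pack [ 0.623 -0.276  0.006] 0.89
top pack [ 0.64  -0.083  0.003] 0.78
top pack [ 0.461 -0.152  0.003] 0.71
top bay [ 0.591  0.052 -0.002] 0.83
top bay [ 0.762 -0.2    0.001] 0.61
top bay [0.652 0.076 0.   ] 0.54
top post_left [0.529 0.039 0.   ] 0.75
top post_right [0.651 0.072 0.003] 0.97
top charger_face [ 0.56   0.169 -0.001] 0.67
top gear [0.726 0.116 0.002] 0.7
top motor [0.455 0.056 0.001] 0.72
top wheel [ 0.763 -0.201  0.002] 0.57
side pack [ 0.463 -0.158 -0.003] 0.78
side pack [ 0.619 -0.28   0.001] 0.61
side pack [ 0.64  -0.085 -0.005] 0.55
side bay [0.593 0.057 0.003] 0.58
side post_left [ 0.523  0.038 -0.003] 0.88
side post_right [0.655 0.071 0.003] 0.91
side charger_face [0.56  0.169 0.002] 0.85
side gear [ 0.721  0.117 -0.001] 0.67
side motor [0.455 0.058 0.001] 0.68
side wheel [ 0.765 -0.207 -0.001] 0.84
```

View pics/top0.png

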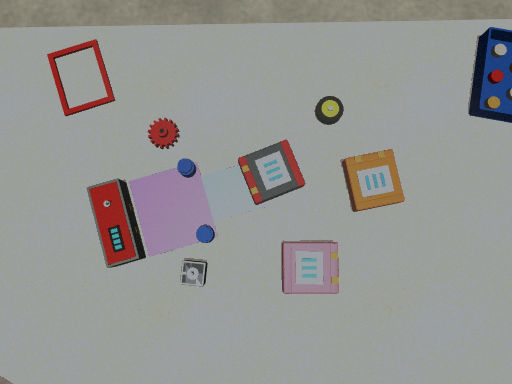

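View pics/side0.png

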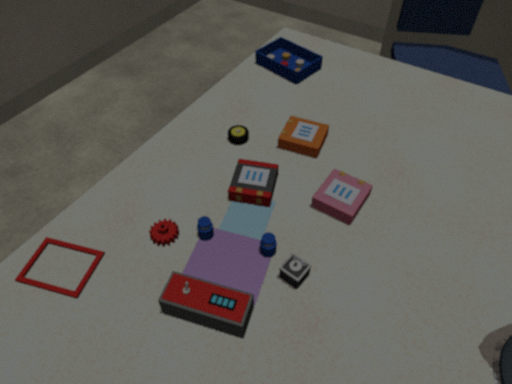

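The top picture shows the real pack at about (271,172), its nose pointing left to the gap between posts at (186,167) and (205,234). The orange and pink packs are decoys, and the wheel is at (329,110). The side view agrees. Next I fit models to the masks to get precise poses.

```bash
cat > h.py <<'E'
from station import r
import cv2,numpy as np
from scipy.optimize import minimize
def T(p,P):
    c,s=np.cos(p[2]),np.sin(p[2]);return P@np.array([[c,s,0],[-s,c,0],[0,0,1]])+[p[0],p[1],0]
def hullmask(d,P,S=4):
    c=P@np.array(d['R']).T+np.array(d['t']);uv=np.c_[d['fx']*c[:,0]/c[:,2]+d['cx'],d['fy']*c[:,1]/c[:,2]+d['cy']]
    m=np.zeros((384*S,512*S),np.uint8);cv2.fillConvexPoly(m,cv2.convexHull(((uv+.5)*S*16-8).round().astype(np.int32)),1,shift=4)
    return cv2.resize(m.astype(np.float32),(512,384),interpolation=cv2.INTER_AREA)
def box(x0,x1,y,z): return np.array([[a,b,c] for a in(x0,x1) for b in(-y,y) for c in(0,z)])
a=np.linspace(0,2*np.pi,32,False)
cyl=lambda y:np.array([[.016*np.cos(t),y+.016*np.sin(t),z] for t in a for z in(0,.044)])
PACK=[box(-.05,.05,.046,.034)];POSTS=[cyl(.065),cyl(-.065)]
def fit(parts,obs,p0):
    # obs: (camera dict, mask)
    def f(p):
        e=0
        for d,m in obs:
            h=np.clip(sum(hullmask(d,T(p,q)) for q in parts),0,1);e+=np.abs(h-m).sum()/m.sum()
        return e
    s=minimize(f,p0,method='Nelder-Mead',options=dict(initial_simplex=np.array(p0)+np.vstack([[0,0,0],np.diag([.008,.008,.15])]),xatol=1e-4,fatol=1e-4))
    return s.x,s.fun
def near(name,c,d,p):
    # mask whose centroid is nearest the projected world point p
    q=np.array(d['R'])@np.array(p)+np.array(d['t']);u=np.array([d['fx']*q[0]/q[2]+d['cx'],d['fy']*q[1]/q[2]+d['cy']])
    L=[x['mask'] for x in r.masks_of(name,c)]
    L=sorted(L,key=lambda m:np.linalg.norm(np.argwhere(m).mean(0)[::-1]-u));return L[0].astype(np.float32)
def rel(b,p):
    c,s=np.cos(b[2]),np.sin(b[2]);d=np.array(p[:2])-b[:2];return np.array([c*d[0]+s*d[1],-s*d[0]+c*d[1]])
E
python3 - <<'E'
from h import *
D={c:r.capture(c) for c in('top','side')}
po=[(D[c],near('pack',c,D[c],[.64,-.084,.017])) for c in D]
bo=[]
for c in D:
    hsv=cv2.cvtColor(D[c]['pixels'],cv2.COLOR_RGB2HSV);m=((hsv[...,0]>105)&(hsv[...,0]<125)&(hsv[...,1]>150)).astype(np.float32)
    roi=sum(hullmask(D[c],T([.59,.055,1.826],q*[1.2,1.15,1.3])) for q in POSTS)>0
    m=m*roi;bo.append((D[c],m));print(m.sum())
for nm,parts,o,p0 in(('pack',PACK,po,[.64,-.084,1.9]),('bay',POSTS,bo,[.59,.055,1.826])):
    for k in(o[:1],o[1:],o):print(nm,fit(parts,k,p0))
b,_=fit(POSTS,bo,[.59,.055,1.826]);p,_=fit(PACK,po,[.64,-.084,1.9])
print(rel(b,p),p[2]-b[2])
from scipy.spatial.transform import Rotation as Q
s=r.observe();print(Q.from_rotvec(s['ee_rot']).as_matrix().round(3))
E
```

```text
390.0
432.0
pack (array([ 0.64043119, -0.08837098,  1.92737352]), np.float64(0.04786437004804611))
pack (array([ 0.64124664, -0.08991416,  1.94179873]), np.float64(0.05992233380675316))
pack (array([ 0.6403737 , -0.08859483,  1.93871183]), np.float64(0.10877400636672974))
bay (array([0.5881927 , 0.05151018, 1.83200845]), np.float64(0.5756410360336304))
bay (array([0.59364717, 0.05063265, 1.82491634]), np.float64(0.8421585559844971))
bay (array([0.58933483, 0.05111309, 1.8402602 ]), np.float64(1.4302327632904053))
[-0.14825368 -0.01200477] 0.09845163291434056
[[-0.9    0.437 -0.   ]
 [ 0.437  0.9   -0.   ]
 [-0.    -0.    -1.   ]]
```

Run:
```python
from h import *
D={c:r.capture(c) for c in('top','side')}
bo=[]
for c in D:
    roi=sum(hullmask(D[c],T([.59,.055,1.826],q+np.array([x,y,0]))) for q in POSTS for x in(-.015,.015) for y in (-.015,.015))>0
    px=D[c]['pixels'].astype(int);m=((px[...,2]>1.6*px[...,0])&(px[...,2]>1.15*px[...,1])&roi).astype(np.float32)
    L=[np.asarray(x['mask']) for n in('post_left','post_right') for x in r.masks_of(n,c)]
    n=np.any(L,0)&roi if L else m
    print(c,len(L),m.sum(),n.sum());bo.append((D[c],n.astype(np.float32),m))
for j in(1,2):
  o=[(x[0],x[j]) for x in bo]
  for k in(o[:1],o[1:],o):print(j,fit(POSTS,k,[.59,.053,1.826]))
print([q['at'] for c in D for q in r.pinpoint('charger_face',c)[:1]])
```

```text
top 3 476.0 1486
side 2 565.0 1567
1 (array([0.58772262, 0.05297279, 1.83538997]), np.float64(0.6411086916923523))
1 (array([0.58862973, 0.05711796, 1.82336413]), np.float64(0.5073388814926147))
1 (array([0.58912237, 0.05563975, 1.82486605]), np.float64(1.1578174829483032))
2 (array([0.59002447, 0.05298702, 1.84050659]), np.float64(0.29634979367256165))
2 (array([0.59121576, 0.05421289, 1.83791463]), np.float64(0.4124999940395355))
2 (array([0.58978838, 0.05294017, 1.84086033]), np.float64(0.7115874290466309))
[[0.5588, 0.173, -0.0008], [0.5603, 0.1693, 0.0023]]
```

Emit:
jog_arm(
  rows=[
    {"delta_pos": [-17, -12.6, 3], "turn": [0, 0, 0.2]},
    {"delta_pos": [-67.3, -50.4, 8], "turn": [0, 0, 0.754]},
    {"delta_pos": [-67.3, -50.4, 8], "turn": [0, 0, 0.754]},
    {"delta_pos": [-67.3, -50.4, 8], "turn": [0, 0, 0.754]},
    {"delta_pos": [-67.3, -50.4, 8], "turn": [0, 0, 0.754]},
    {"delta_pos": [-67.3, -50.4, 8], "turn": [0, 0, 0.754]},
    {"delta_pos": [-67.3, -50.4, 8], "turn": [0, 0, 0.754]},
    {"delta_pos": [-67.3, -50.4, 8], "turn": [0, 0, 0.754]},
    {"delta_pos": [-67.3, -50.4, 8], "turn": [0, 0, 0.754]},
    {"delta_pos": [-67.3, -50.4, 8], "turn": [0, 0, 0.754]},
    {"delta_pos": [-67.3, -50.4, 8], "turn": [0, 0, 0.754]},
    {"delta_pos": [-67.3, -50.4, 8], "turn": [0, 0, 0.754]},
    {"delta_pos": [-67.3, -50.4, 8], "turn": [0, 0, 0.754]},
    {"delta_pos": [-67.3, -50.4, 8], "turn": [0, 0, 0.754]},
    {"delta_pos": [-67.3, -50.4, 8], "turn": [0, 0, 0.754]},
    {"delta_pos": [-67.3, -50.4, 8], "turn": [0, 0, 0.754]},
    {"delta_pos": [-67.3, -50.4, 8], "turn": [0, 0, 0.754]},
    {"delta_pos": [-67.3, -50.4, 8], "turn": [0, 0, 0.754]},
    {"delta_pos": [-67.3, -50.4, 8], "turn": [0, 0, 0.754]},
    {"delta_pos": [-67.3, -50.4, 8], "turn": [0, 0, 0.754]},
  ],
  claw=5.0,
)

```text
time_s: 3.17
tool_pos: [0.6647, -0.1545, 0.1521]
ee_rot: [1.782, 2.587, 0.0]
contact_force: [1.0, 0.5, 0.2]
finger_gap: 0.0502
finger_force: 0.0
```

Emit:
jog_arm(
  rows=[
    {"delta_pos": [0, 0, 0], "turn": [0, 0, 0]},
    {"delta_pos": [0, 0, 0], "turn": [0, 0, 0]},
    {"delta_pos": [0, 0, 0], "turn": [0, 0, 0]},
  ],
)

```text
time_s: 3.42
tool_pos: [0.6638, -0.1522, 0.152]
ee_rot: [-1.781, -2.587, -0.0]
contact_force: [0.2, 0.6, -0.3]
finger_gap: 0.0501
finger_force: 0.0
```

Run:
```python
from h import *
s=r.observe();d=r.capture('wrist');cv2.imwrite('pics/w1.png',d['pixels'][:,:,::-1]);print(s['tool_pos'],s['ee_rot'],s['contact_force'])
```

```text
[ 0.66378216 -0.15215931  0.15200664] [-1.78112637e+00 -2.58676929e+00 -1.77786889e-04] [ 0.16582419  0.59724536 -0.31730744]
```

View pics/w1.png

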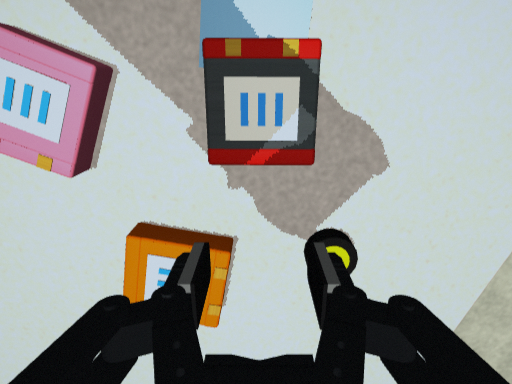

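The wrist view shows the pack at (263,100), aligned with the hand. The fingers are at (197,250) and (322,250), with the orange decoy at (185,270) and the wheel at (330,255) behind them. I'm backing up 11 mm and descending.

Emit:
jog_arm(
  rows=[
    {"delta_pos": [-1.1, 0.1, 0]},
    {"delta_pos": [-1.1, 0.1, 2]},
    {"delta_pos": [-1.1, 0.1, 5]},
    {"delta_pos": [-1.1, 0.1, 8]},
    {"delta_pos": [-1.1, 0.1, 11]},
    {"delta_pos": [-1.1, 0.1, 13]},
    {"delta_pos": [-1.1, 0.1, 14]},
    {"delta_pos": [-1.1, 0.1, 14.1]},
    {"delta_pos": [-1.1, 0.1, 14.1]},
    {"delta_pos": [-1.1, 0.1, 14.1]},
  ],
)

```text
validation failed for argument at $.ro...
```

```bash
cat > m.py <<'E'
from h import *
import sys
B=[.590,.0535,1.837]
s=r.observe();rv=s['ee_rot'];h=2*np.arctan2(rv[1],rv[0])%(2*np.pi);h=h if h<np.pi else h-2*np.pi
print('tcp bay',rel(B,s['tool_pos']).round(4),'z',s['tool_pos'][2].round(4),'head',round(h-B[2],3),'t',s['time_s'],s['contact_force'].round(1))
if len(sys.argv)>1:
    g=[float(v) for v in sys.argv[1:4]]
    o=[]
    for c in('top','side'):
        d=r.capture(c);L=near('pack',c,d,[g[0],g[1],.017]);o.append((d,L))
    for k in(o[:1],o[1:],o):
        p,e=fit(PACK,k,g);print('pack bay',rel(B,p).round(4),'yaw',round(p[2]-B[2],3),'err',round(e,3))
    cv2.imwrite(f'pics/{sys.argv[4]}.png',cv2.resize(o[0][0]['pixels'][100:300,70:340,::-1],None,fx=2.5,fy=2.5))
E
python3 m.py
```

```text
tcp bay [-0.2171 -0.0172] z 0.1523 head 0.1 t 3.4667 [ 0.1  0.3 -0.2]
```

Emit:
jog_arm(
  rows=[
    {"delta_pos": [-1.1, 0.1, 0], "turn": [0, 0, 0]},
    {"delta_pos": [-1.1, 0.1, 2], "turn": [0, 0, 0]},
    {"delta_pos": [-1.1, 0.1, 5], "turn": [0, 0, 0]},
    {"delta_pos": [-1.1, 0.1, 8], "turn": [0, 0, 0]},
    {"delta_pos": [-1.1, 0.1, 11], "turn": [0, 0, 0]},
    {"delta_pos": [-1.1, 0.1, 13], "turn": [0, 0, 0]},
    {"delta_pos": [-1.1, 0.1, 14], "turn": [0, 0, 0]},
    {"delta_pos": [-1.1, 0.1, 14.1], "turn": [0, 0, 0]},
    {"delta_pos": [-1.1, 0.1, 14.1], "turn": [0, 0, 0]},
    {"delta_pos": [-1.1, 0.1, 14.1], "turn": [0, 0, 0]},
  ],
)

```text
time_s: 4.3
tool_pos: [0.6704, -0.1627, 0.0136]
ee_rot: [1.779, 2.585, 0.001]
contact_force: [0.4, -0.3, -0.3]
finger_gap: 0.05
finger_force: 0.0
```

```bash
python3 m.py
```

```text
tcp bay [-0.2298 -0.0207] z 0.0136 head 0.099 t 4.3 [ 0.4 -0.3 -0.3]
```

Emit:
jog_arm(
  rows=[
    {"delta_pos": [0, 0, 0.4], "turn": [0, 0, 0]},
    {"delta_pos": [0.5, -0.05, 0.8], "turn": [0, 0, 0]},
    {"delta_pos": [1.0, -0.1, 0.8], "turn": [0, 0, 0]},
    {"delta_pos": [1.4, -0.1, 0.8], "turn": [0, 0, 0]},
    {"delta_pos": [1.8, -0.1, 0.8], "turn": [0, 0, 0]},
    {"delta_pos": [2.2, -0.1, 0.8], "turn": [0, 0, -0.005]},
    {"delta_pos": [2.6, -0.1, 0.8], "turn": [0, 0, -0.01]},
    {"delta_pos": [3.0, -0.1, 0.8], "turn": [0, 0, -0.015]},
    {"delta_pos": [3.4, -0.1, 0.8], "turn": [0, 0, -0.02]},
    {"delta_pos": [3.8, -0.1, 0.8], "turn": [0, 0, -0.025]},
    {"delta_pos": [4.2, -0.08, 0.8], "turn": [0, 0, -0.03]},
    {"delta_pos": [4.6, -0.06, 0.8], "turn": [0, 0, -0.035]},
    {"delta_pos": [5.0, -0.05, 0.8], "turn": [0, 0, -0.04]},
    {"delta_pos": [5.0, -0.05, 0.8], "turn": [0, 0, -0.04]},
    {"delta_pos": [5.0, -0.05, 0.8], "turn": [0, 0, -0.04]},
  ],
)

```text
time_s: 5.55
tool_pos: [0.6503, -0.1151, 0.0033]
ee_rot: [-1.728, -2.622, -0.0]
contact_force: [0.4, -0.0, 0.4]
finger_gap: 0.0502
finger_force: 0.0
```

```bash
python3 m.py .629 -.0565 1.98 t2
```

```text
tcp bay [-0.1785 -0.0138] z 0.0033 head 0.139 t 5.55 [ 0.4 -0.   0.4]
pack bay [-0.114  -0.0081] yaw 0.15 err 11.328
pack bay [-0.1184 -0.0063] yaw 0.151 err 0.048
pack bay [-0.1159 -0.0077] yaw 0.149 err 11.414
```

View pics/t2.png

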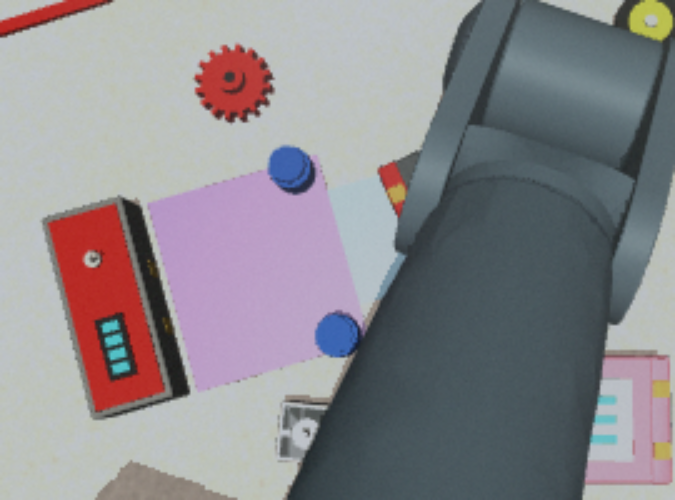

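The fit agrees with the hand pose: pack at (-118,-6) mm in the bay frame, yaw about 0.14. The arm covers most of the top view; posts show at (291,169) and (338,334). From here I push while steering gently right.

Emit:
jog_arm(
  rows=[
    {"delta_pos": [0.25, -0.01, -0.1], "turn": [0, 0, 0.004]},
    {"delta_pos": [0.6, -0.04, -0.2], "turn": [0, 0, 0.009]},
    {"delta_pos": [1.0, -0.06, -0.2], "turn": [0, 0, 0.015]},
    {"delta_pos": [1.4, -0.09, -0.2], "turn": [0, 0, 0.021]},
    {"delta_pos": [1.8, -0.11, -0.2], "turn": [0, 0, 0.027]},
    {"delta_pos": [2.2, -0.13, -0.2], "turn": [0, 0, 0.034]},
    {"delta_pos": [2.6, -0.15, -0.2], "turn": [0, 0, 0.04]},
    {"delta_pos": [3.0, -0.17, -0.2], "turn": [0, 0, 0.046]},
    {"delta_pos": [3.4, -0.19, -0.2], "turn": [0, 0, 0.052]},
    {"delta_pos": [3.8, -0.21, -0.2], "turn": [0, 0, 0.058]},
    {"delta_pos": [4.0, -0.21, -0.2], "turn": [0, 0, 0.061]},
    {"delta_pos": [4.0, -0.21, -0.2], "turn": [0, 0, 0.061]},
  ],
)

```text
time_s: 6.75
tool_pos: [0.6328, -0.0792, 0.0055]
ee_rot: [-1.808, -2.569, -0.001]
contact_force: [-0.1, -0.7, 0.3]
finger_gap: 0.0505
finger_force: 0.4
```

```bash
python3 m.py .61 -.022 1.92 t3
```

```text
tcp bay [-0.1393 -0.0063] z 0.0055 head 0.078 t 6.75 [-0.1 -0.7  0.3]
pack bay [-0.0925  0.0237] yaw 0.835 err 1.975
pack bay [-0.0788 -0.0025] yaw 0.081 err 0.063
pack bay [-0.0788 -0.0023] yaw 0.105 err 2.05
```

Emit:
jog_arm(
  rows=[
    {"delta_pos": [0.3, -0.03, 0], "turn": [0, 0, 0.005]},
    {"delta_pos": [0.7, -0.08, 0], "turn": [0, 0, 0.013]},
    {"delta_pos": [1.1, -0.12, 0], "turn": [0, 0, 0.021]},
    {"delta_pos": [1.5, -0.16, 0], "turn": [0, 0, 0.029]},
    {"delta_pos": [1.9, -0.19, 0], "turn": [0, 0, 0.037]},
    {"delta_pos": [2.3, -0.23, 0], "turn": [0, 0, 0.045]},
    {"delta_pos": [2.7, -0.26, 0], "turn": [0, 0, 0.053]},
    {"delta_pos": [3.1, -0.28, 0], "turn": [0, 0, 0.06]},
    {"delta_pos": [3.5, -0.3, 0], "turn": [0, 0, 0.068]},
    {"delta_pos": [3.9, -0.32, 0], "turn": [0, 0, 0.075]},
    {"delta_pos": [4.3, -0.3, 0], "turn": [0, 0, 0.078]},
    {"delta_pos": [4.5, -0.28, 0], "turn": [0, 0, 0.078]},
    {"delta_pos": [4.5, -0.28, 0], "turn": [0, 0, 0.078]},
  ],
)

```text
time_s: 8.03
tool_pos: [0.615, -0.0377, 0.0054]
ee_rot: [-1.907, -2.496, -0.001]
contact_force: [0.4, -1.2, 0.9]
finger_gap: 0.05
finger_force: 0.0
```

```bash
python3 m.py .599 .019 1.84 t4; python3 -c "
from h import *
d=r.capture('side');cv2.imwrite('pics/s4.png',cv2.resize(d['pixels'][130:340,130:350,::-1],None,fx=2.5,fy=2.5))"
```

```text
tcp bay [-0.0946 -0.0001] z 0.0054 head 0.0 t 8.0333 [ 0.4 -1.2  0.9]
pack bay [-0.0362 -0.0057] yaw 0.043 err 1.959
pack bay [-0.034  -0.0015] yaw 0.02 err 0.064
pack bay [-0.0338 -0.0016] yaw 0.025 err 2.022
```

View pics/s4.png

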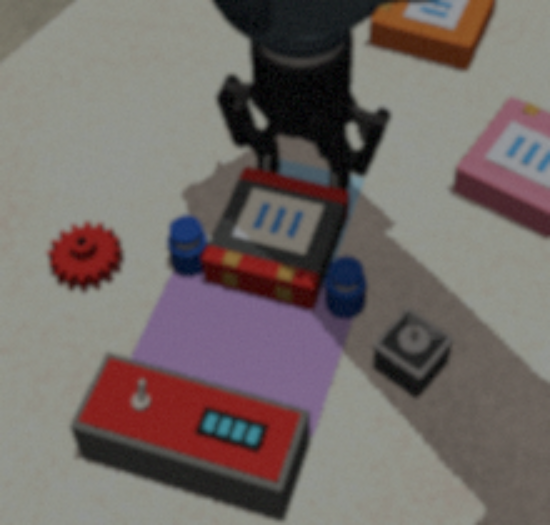

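The nose is between the posts at (186,245) and (346,287) in this crop, nearly square and with a gap on both sides. I push straight on.

Emit:
jog_arm(
  rows=[
    {"delta_pos": [0.3, 0, 0], "turn": [0, 0, 0]},
    {"delta_pos": [0.7, 0, 0], "turn": [0, 0, 0]},
    {"delta_pos": [1.1, 0, 0], "turn": [0, 0, 0]},
    {"delta_pos": [1.5, 0, 0], "turn": [0, 0, 0]},
    {"delta_pos": [1.9, 0, 0], "turn": [0, 0, 0]},
    {"delta_pos": [2.3, 0, 0], "turn": [0, 0, 0]},
    {"delta_pos": [2.7, 0, 0], "turn": [0, 0, 0]},
    {"delta_pos": [3.1, 0, 0], "turn": [0, 0, 0]},
    {"delta_pos": [3.5, 0, 0], "turn": [0, 0, 0]},
    {"delta_pos": [3.9, 0, 0], "turn": [0, 0, 0]},
    {"delta_pos": [4.3, 0, 0], "turn": [0, 0, 0]},
    {"delta_pos": [4.7, 0, 0], "turn": [0, 0, 0]},
    {"delta_pos": [5.0, 0, 0], "turn": [0, 0, 0]},
    {"delta_pos": [5.0, 0, 0], "turn": [0, 0, 0]},
  ],
)

```text
time_s: 9.45
tool_pos: [0.6018, 0.0106, 0.0054]
ee_rot: [-1.907, -2.496, -0.001]
contact_force: [0.9, -0.6, 0.9]
finger_gap: 0.0502
finger_force: 0.4
```

```bash
python3 m.py .585 .069 1.84 t5
```

```text
tcp bay [-0.0445 -0.0001] z 0.0054 head 0.0 t 9.45 [ 0.9 -0.6  0.9]
pack bay [-0.1053 -0.0601] yaw 0.504 err 1.938
pack bay [ 0.0159 -0.0011] yaw 0.016 err 0.049
pack bay [ 0.0159 -0.0012] yaw 0.006 err 2.016
```

Emit:
jog_arm(
  rows=[
    {"delta_pos": [0.3, 0, 0], "turn": [0, 0, 0]},
    {"delta_pos": [0.7, 0, 0], "turn": [0, 0, 0]},
    {"delta_pos": [1.1, 0, 0], "turn": [0, 0, 0]},
    {"delta_pos": [1.5, 0, 0], "turn": [0, 0, 0]},
    {"delta_pos": [1.9, 0, 0], "turn": [0, 0, 0]},
    {"delta_pos": [2.3, 0, 0], "turn": [0, 0, 0]},
    {"delta_pos": [2.7, 0, 0], "turn": [0, 0, 0]},
    {"delta_pos": [3.1, 0, 0], "turn": [0, 0, 0]},
    {"delta_pos": [3.5, 0, 0], "turn": [0, 0, 0]},
    {"delta_pos": [3.9, 0, 0], "turn": [0, 0, 0]},
    {"delta_pos": [4.3, 0, 0], "turn": [0, 0, 0]},
    {"delta_pos": [4.6, 0, 0], "turn": [0, 0, 0]},
    {"delta_pos": [4.8, 0, 0], "turn": [0, 0, 0]},
    {"delta_pos": [4.9, 0, 0], "turn": [0, 0, 0]},
    {"delta_pos": [5.0, 0, 0], "turn": [0, 0, 0]},
  ],
)

```text
time_s: 10.9
tool_pos: [0.5888, 0.0581, 0.0054]
ee_rot: [1.907, 2.496, -0.0]
contact_force: [1.4, -1.8, -1.2]
finger_gap: 0.0497
finger_force: 1.1
```

```bash
python3 m.py .572 .117 1.84 t6
```

```text
tcp bay [ 0.0047 -0.    ] z 0.0054 head -0.0 t 10.9 [ 1.4 -1.8 -1.2]
pack bay [-0.0881 -0.0367] yaw 0.52 err 1.974
pack bay [-1.2    -0.2195] yaw 6.331 err 1.0
pack bay [-1.1199 -0.2382] yaw 5.331 err 2.0
```

Now in 1 mm steps, watching the force.

Emit:
jog_arm(
  rows=[
    {"delta_pos": [0.1, 0, 0], "turn": [0, 0, 0]},
    {"delta_pos": [0.2, 0, 0], "turn": [0, 0, 0]},
    {"delta_pos": [0.3, 0, 0], "turn": [0, 0, 0]},
    {"delta_pos": [0.3, 0, 0], "turn": [0, 0, 0]},
  ],
)

```text
time_s: 11.43
tool_pos: [0.5882, 0.0609, 0.0055]
ee_rot: [1.907, 2.496, 0.0]
contact_force: [0.5, -1.7, 0.2]
finger_gap: 0.0501
finger_force: 1.2
```

Emit:
jog_arm(
  rows=[
    {"delta_pos": [0.1, 0, 0], "turn": [0, 0, 0]},
    {"delta_pos": [0.1, 0, 0], "turn": [0, 0, 0]},
  ],
)

```text
time_s: 11.6
tool_pos: [0.5879, 0.0619, 0.0055]
ee_rot: [1.907, 2.496, 0.0]
contact_force: [1.0, -3.4, 0.1]
finger_gap: 0.05
finger_force: 1.3
```

```bash
python3 m.py; python3 -c "
from h import *
d=r.capture('side');cv2.imwrite('pics/s7.png',cv2.resize(d['pixels'][170:350,140:320,::-1],None,fx=3,fy=3))"
```

```text
tcp bay [ 0.0087 -0.0002] z 0.0055 head -0.0 t 11.6 [ 1.  -3.4  0.1]
```

View pics/s7.png

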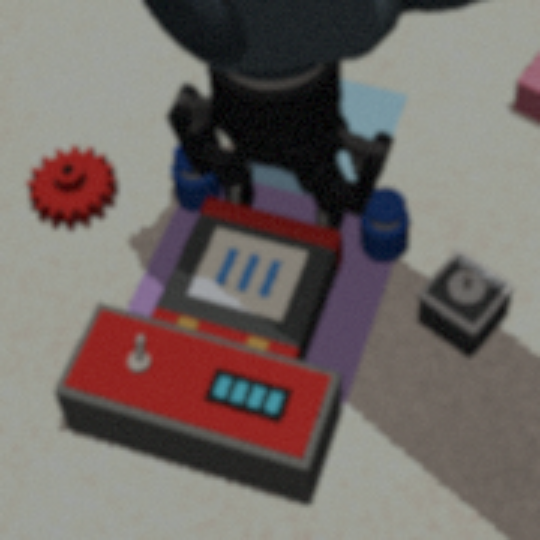

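The nose, at about (230,335) in this crop, is almost at the charger and square to it. The force hasn't risen yet, so I keep going.

Emit:
jog_arm(
  rows=[
    {"delta_pos": [0.1, 0, 0], "turn": [0, 0, 0]},
    {"delta_pos": [0.1, 0, 0], "turn": [0, 0, 0]},
  ],
)

```text
time_s: 11.82
tool_pos: [0.5879, 0.0621, 0.0055]
ee_rot: [1.905, 2.496, -0.001]
contact_force: [1.4, -5.9, -0.0]
finger_gap: 0.0501
finger_force: 2.9
```

Emit:
jog_arm(
  rows=[
    {"delta_pos": [0.1, 0, 0], "turn": [0, 0, 0]},
    {"delta_pos": [0.1, 0, 0], "turn": [0, 0, 0]},
  ],
)

```text
time_s: 11.98
tool_pos: [0.588, 0.0621, 0.0055]
ee_rot: [1.904, 2.495, -0.002]
contact_force: [1.9, -9.6, -1.4]
finger_gap: 0.0499
finger_force: 4.9
```

Emit:
jog_arm(
  rows=[
    {"delta_pos": [0.1, 0, 0], "turn": [0, 0, 0]},
    {"delta_pos": [0.1, 0, 0], "turn": [0, 0, 0]},
  ],
)

```text
time_s: 12.15
tool_pos: [0.588, 0.0621, 0.0056]
ee_rot: [1.903, 2.494, -0.004]
contact_force: [2.9, -14.3, -1.6]
finger_gap: 0.0497
finger_force: 6.9
```

The TCP has stalled at 14 N, so the pack is home. Backing straight off and raising.

Emit:
jog_arm(
  rows=[
    {"delta_pos": [-0.2, 0, 0], "turn": [0, 0, 0]},
    {"delta_pos": [-0.5, 0, 0], "turn": [0, 0, 0]},
    {"delta_pos": [-1, 0, 0], "turn": [0, 0, 0]},
    {"delta_pos": [-2, 0, 0], "turn": [0, 0, 0]},
    {"delta_pos": [-3.5, 0, 0], "turn": [0, 0, 0]},
    {"delta_pos": [-5, 0, 0], "turn": [0, 0, 0]},
    {"delta_pos": [-6, 0, -1], "turn": [0, 0, 0]},
    {"delta_pos": [-7, 0, -4], "turn": [0, 0, 0]},
    {"delta_pos": [-8, 0, -7], "turn": [0, 0, 0]},
    {"delta_pos": [-9, 0, -10], "turn": [0, 0, 0]},
    {"delta_pos": [-11, 0, -13], "turn": [0, 0, 0]},
    {"delta_pos": [-14, 0, -15], "turn": [0, 0, 0]},
    {"delta_pos": [-17, 0, -15], "turn": [0, 0, 0]},
    {"delta_pos": [-20, 0, -15], "turn": [0, 0, 0]},
    {"delta_pos": [-22, 0, -15], "turn": [0, 0, 0]},
    {"delta_pos": [-22, 0, -15], "turn": [0, 0, 0]},
  ],
)

```text
time_s: 13.48
tool_pos: [0.6456, -0.1526, 0.1567]
ee_rot: [1.911, 2.49, -0.0]
contact_force: [-0.0, 0.7, -1.2]
finger_gap: 0.0503
finger_force: 0.0
```

```bash
python3 m.py .572 .121 1.84 t8
python3 - <<'E'
from h import *
for c in('top','side'):
    r.capture(c)
    for n in('gear','motor','wheel'):print(n,[np.round(q['at'],3) for q in r.pinpoint(n,c)[:1]])
E
```

```text
tcp bay [-0.2135  0.0006] z 0.1567 head -0.005 t 13.4833 [-0.   0.7 -1.2]
pack bay [ 0.0698 -0.0019] yaw 0.003 err 0.038
pack bay [ 0.05   -0.0025] yaw -0.006 err 0.303
pack bay [ 0.0694 -0.0017] yaw 0.002 err 0.387
gear [array([0.725, 0.116, 0.003])]
motor [array([0.456, 0.054, 0.001])]
wheel []
gear [array([ 0.723,  0.118, -0.003])]
motor [array([ 0.457,  0.055, -0.002])]
wheel [array([ 0.765, -0.204, -0.003])]
```

View pics/t8.png

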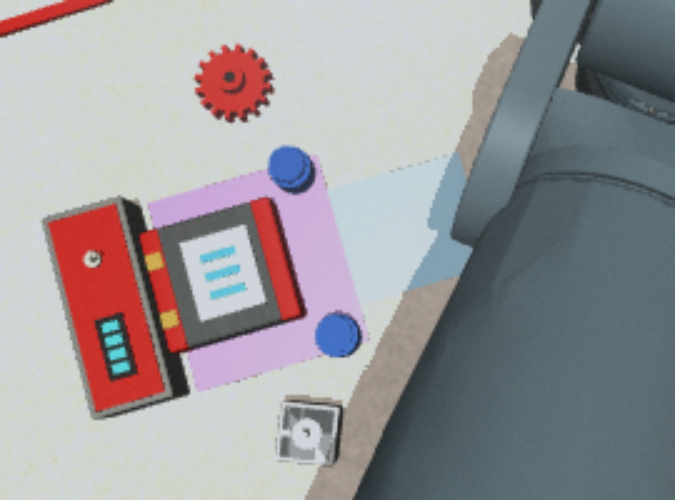

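The pack sits flush and square against the charger: nose at about (160,290), tail at (285,258), past both posts. The fit gives x = 69.8 mm and yaw 0.003. Bystanders haven't moved and the hand is clear.

```bash
python3 -c "
from station import r
print(r.job_done())"
```

```text
the job is handed in; nothing more can be done
None
```

The job is handed in: the battery pack went nose first through the gap and sits square against the charger (69.8 mm fitted against the 70 mm home position). The gear, motor and wheel did not move, and the hand is clear.

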